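Space and hold a profile in the drilling fixture

TASK

First push the metal profile in the drilling fixture flush against the blue fence along its whole length; then take the red spacer from the rack and slide it, upright and fully down onto the base plate, into the gap between the profile and the one black stop that leaves enough room for it, centred on that stop, never forcing it at the two tighter stops. Finish still gripping the spacer and pressing it firmly against the profile (about 10 N will do), so that the profile is held flush on the fence; leave everything else where it is.

Things in the scene. Friction and masses are not known exactly. Their poses are not given: they have to be found in the camera images.
- fixture: Aluminium drilling fixture fixed to the table; base plate 140 x 230 mm, 10 mm thick (top at 10 mm above the origin, which is on the table under the plate). Its x axis points across the profile towards the fence, y along the profile and the fence, z up. The fence's face is at x = +50 mm; a profile flush with it has its centre at x = +30 mm and its front face at x = +10 mm. The three stops stand at y = -60, 0 and +60 mm, in an order that changes.
- fence: Blue fence along the far (+x) side of the fixture, 20 x 200 mm, 14 mm high above the base plate (top 24 mm above the table), fixed. Origin and axes coincide with those of fixture.
- stop_wide: Black stop block, 44 mm along y, 14 mm high (top, with its low screw head, 27 mm above the table), fixed on the base plate: the one that leaves the WIDE gap, 32 mm to the flush profile. Origin at the block's underside (on the base plate, 10 mm above the table), 60 mm before the front face of the flush profile; axes as the fixture's; its face towards the profile is at x = +28 mm. The gap runs from x = 28 to 60 mm when the profile is flush, its middle at x = 44 mm.
- stop_mid: Like stop_wide but longer: its gap to the flush profile is only 16 mm, too tight for the red spacer.
- stop_narrow: Like stop_wide but longer still: its gap to the flush profile is only 13 mm, too tight for the red spacer.
- profile_mid (a point): Workpiece: light metal box section, 40 mm (x) x 180 mm (y) x 35 mm (z), about 0.16 kg, loose on the base plate between stops and fence, its top 45 mm above the table. At the start it lies 6 to 9 mm away from the fence and a little askew. This point is its centre, its axes along the sides as listed, roughly the fixture's.
- profile_left (a point): Point on the profile's fence-side face, at its +y end, half-way up (20 mm in x and 90 mm in y from its centre).
- profile_right (a point): The same at the profile's -y end.
- spacer_red_mid (a point): Red spacer block, 28 mm thick (x) x 36 mm wide (y) x 85 mm high (z), about 0.22 kg; this point is its centre, half-way up. It stands upright in one of the three pockets of the rack, axes as the rack's at the start. It goes into the gap with its thickness across the gap; standing on the base plate its centre is 52.5 mm above the table.
- rack: Wooden rack fixed to the table, 48 x 190 mm, 30 mm high, with three pockets 34 x 40 mm in a row along its y axis about 59 mm apart, pocket floor 8 mm above the table; the spacers rise 63 mm above it. Origin at the centre of its underside.
- spacer_blue_mid (a point): blue spare spacer, 20 x 36 x 85 mm upright; centre. Bystander, leave alone.
- spacer_yellow_mid (a point): yellow spare spacer, 13 x 36 x 85 mm upright; centre. Bystander, leave alone.
- screwdriver_grip (a point): screwdriver lying on the table; middle of its handle. Bystander, leave alone.
- wrench_grip (a point): wrench lying on the table; middle of its handle. Bystander, leave alone.
- mug_mid (a point): white mug, 80 mm across, 90 mm high; centre. Bystander, leave alone.
- can_mid (a point): green can, 52 mm across, 150 mm high; centre. Bystander, leave alone.
- jar_mid (a point): clear jar with orange cap, 64 mm across, 70 mm high; centre. Bystander, leave alone.
Things that resemble listed ones, but are neither listed nor needed, are in the scene too. What is shaped like the part that bears spacer_red_mid but yellow is not meant.

How it is judged:
By the outcome, as a careful person would: the job done as asked, in the order asked, and still so for the second after the job is handed in, while the arm keeps its last pose, push and grip.
It also fails if it takes over 64 s, if anything falls off the work surface, if the arm or the gripper's body presses on something with over 40 N, if the wrist force passes 120 N, or if a joint passes its speed limit or range.

ROBOT

A 6-joint arm with a two-finger parallel gripper is mounted at the origin on the work surface. World frame = base frame: x ahead of the robot, y to its left, z up, the work surface at z = 0. Lengths are in mm, angles in rad, forces in N, time in s.
With the tool pointing down it reaches from about 350 to 975 mm from the base axis. Payload 7.1 kg.
Tool frame: the origin (TCP) lies at the very end of the fingers, on their centre line; the grasp point (between the pads) lies 19 mm behind it; z points along the fingers, x is the direction in which the jaws open and shut, and the axes are right-handed (so a half turn about z gives the same grasp; the last joint's range is limited). The gripper opens to 88 mm and grips with 3 to 60 N. Pads are 20 mm wide; open, the fingers measure 115 mm over their backs; the gripper's body (75 mm by 178 mm) begins 61 mm behind the grasp point.
Start: joints at [1.145, 0.423, 1.63, -0, 1.089, -0.019], TCP at [247.263, 573.991, 222.675] pointing down, gripper open.
Joint ranges: [-3, 3], [-0.9, 2.11], [0.09, 2.58], [-1.31, 4.45], [0.11, 2.69], [-2.54, 2.54]. Speed limits (rad/s): [2.39, 2.39, 3.01, 3.14, 3.14, 3.14].

INTERFACE

Orientations are given as a rotation vector (axis times angle).
In Python, from workcell import ctrl gives the robot as it stands. The module is installed in compiled form; this text tells all that it offers.
- The arm moves only by the tool move_arm, never from a script. Its argument "motion" is a list of rows, each a list of 2 entries, a list of its own where there are three numbers: the shift along the tool's x, y, z normalised to -1 to 1, where 1 is 150 mm, then the turn, a rotation vector about the tool's x, y, z normalised to -1 to 1, where 1 is 60 degrees. In form: [[[x, y, z], [rx, ry, rz]], ...]. A call has exactly 5 rows; each row is the pose to reach, as a shift and turn from the pose commanded when the call began, along the tool's axes at that moment; what a row does not reach only later rows make up. A row lasts 1/8 s, in which the tool goes at most 62.5 mm and 10.7 degrees, less where a joint would pass 70% of its speed; a pose out of reach is approached as far as the arm can. A call with a number of a shift or a turn outside -1 to 1 is refused whole. A call with a gripper value outside its range is refused whole. "gripper" is the opening, from 0 (shut) to 1 (fully open), set as the call begins (left out, the last holds). The fingers move at their own pace and stop on an object; the grip force is fixed at half the most. Time passes only in rows, so rows that repeat a pose let the fingers close, or fill a call up. It gives the time, the measured TCP pose, the force and the opening at its end, in the units of the state.
- ctrl.get_obs(): the state, without advancing time (a new reading comes with each control period).
- ctrl.get_image(name): name is "scene" or "side" or "wrist"; returns a dict with "pixels" (384x512x3 uint8, red, green, blue), "camera_matrix" (3x3 intrinsics, pixels), "R" (3x3) and "t" (3): a world point X has camera coordinates R X + t; the wrist camera has in their place "mount" (4x4, takes a point from camera to tool coordinates, whose origin is the TCP and whose axes are the tool frame's). Camera axes: x right, y down, z forward; pixel columns grow to the right and rows downward; lengths in mm; the calibration is good to about 2 mm. A picture is of the moment at which its call begins: read the wrist's pose just before it. There is no depth.
- ctrl.close_job(): hands the job in, once; it reports no verdict.
Trained networks look in the newest picture that a camera, given by its name, has taken for a name from the list of things; names that differ only in an ending like _2 or _b are one class to them, and where a whole thing is asked for, a point or a joint stands for the part that bears it (a point fixed in the world has none). Each returns a list of dicts, best first, with "p" (0 to 1); they miss things now and then, are a little off and sometimes report something else, mostly with a low value. They report only what shows in the picture. A call takes as long as a camera call. They do not tell look-alikes from the thing itself.
- ctrl.boxes_of(camera, name): "location" ([x, y, z] in mm, in world coordinates, good to about 4 mm: the middle of the surface that is visible of it).
- ctrl.regions_of(camera, name): "mask" (384x512 bool, what is visible of it).
- ctrl.pinpoint(camera, name): "location" ([x, y, z] in mm, in world coordinates, good to about 4 mm: a listed point, or the origin of a listed thing).
The state is a dict: "t": time; "qpos": joint angles; "qvel": joint speeds; "joint_torque": joint torques, N m; "ee_pos": TCP position; "orientation": TCP orientation; "ft_force": force on the tool from outside, world axes, zero at the start; "moment": the same for the moment, N m; "width": finger opening in mm.
Only numpy, scipy, OpenCV 4.12 (cv2) and the standard library are available. Lean on these libraries where they do the work, as an engineer would, in place of code of your own. Each camera call takes 0.05 s, during which the arm holds its last target.

## Working session

There is one attempt and no reset: what is moved stays moved. The work goes in short steps, Python scripts to look and compute and a tool call to move; the robot and the scene stay as the last step left them, time stands still between calls to the robot, and variables do not carry over. Pictures are saved under pics/ and viewed, and the job is handed in when it is done.

Besides the shell and the picture viewer there is one more tool, called after "Call:" by a JSON object that holds its "api" and its "payload". move_arm: Moves the arm, as the interface text tells. Its arguments: {"type":"object","properties":{"motion":{"type":"array","items":{"type":"array"}},"gripper":{"type":"number"}},"required":["motion"]}

```bash
mkdir -p pics
cat > h.py <<'E'
import numpy as np, cv2
from scipy.spatial.transform import Rotation as Ro
from workcell import ctrl
def save(im,n): cv2.imwrite('pics/'+n+'.png',cv2.cvtColor(im,cv2.COLOR_RGB2BGR))
def proj(im,X):
    c=im['R']@np.array(X,float)+im['t']; p=im['camera_matrix']@c; return p[:2]/p[2]
def onplane(im,uv,z):
    d=im['R'].T@np.linalg.inv(im['camera_matrix'])@np.array([uv[0],uv[1],1.]); o=-im['R'].T@im['t']
    return o+d*(z-o[2])/d[2]
def wristRT(im,obs):
    R=Ro.from_rotvec(obs['orientation']).as_matrix(); T=np.eye(4);T[:3,:3]=R;T[:3,3]=obs['ee_pos']
    C=np.linalg.inv(T@im['mount']); im['R']=C[:3,:3]; im['t']=C[:3,3]; return im
E
python3 - <<'E'
from h import *
o=ctrl.get_obs(); print({k:np.round(v,3) for k,v in o.items()}); print(Ro.from_rotvec(o['orientation']).as_matrix().round(3))
np.set_printoptions(precision=1,suppress=True)
for c in ('scene','side','wrist'):
    im=ctrl.get_image(c); save(im['pixels'],c+'0')
    if c!='wrist': print(c, (-im['R'].T@im['t']))
    else: print(im['mount'])
    np.save(c+'0.npy',im,allow_pickle=True)
    if c=='wrist': continue
    for n in ['fixture','fence','stop_wide','stop_mid','stop_narrow','profile_mid','profile_left','profile_right','spacer_red_mid','rack','spacer_yellow_mid']:
        r=ctrl.pinpoint(c,n); print(n,[(np.array(d['location']),round(d['p'],2),proj(im,d['location'])) for d in r])
E
```

```text
{'t': np.float64(0.0), 'qpos': array([ 1.145,  0.424,  1.631, -0.   ,  1.089, -0.019]), 'qvel': array([-0.001,  0.001, -0.001, -0.001, -0.001,  0.002]), 'joint_torque': array([-3.0000e-03, -5.4464e+01, -2.7365e+01,  6.4000e-02,  2.3000e-02,
       -0.0000e+00]), 'ee_pos': array([247.046, 573.525, 221.94 ]), 'orientation': array([ 2.624e+00,  1.727e+00, -2.000e-03]), 'ft_force': array([0.113, 0.052, 0.974]), 'moment': array([ 0.021,  0.046, -0.015]), 'width': np.float64(87.723)}
[[ 0.396  0.918 -0.001]
 [ 0.918 -0.396 -0.001]
 [-0.001 -0.    -1.   ]]
scene [1788.6   49.4  869.2]
fixture [(array([ 440.8, -157.6,   10.1]), 0.68, array([216.8, 193.6])), (array([484. , -92.8,   3.8]), 0.64, array([233.8, 202.3])), (array([469.9, 317. ,  51.2]), 0.63, array([352.8, 192.4])), (array([475.3, 258.4,  49.2]), 0.38, array([335.7, 193.2]))]
fence [(array([486.4, -96.5,   0.3]), 0.6, array([232.7, 203.5]))]
stop_wide [(array([439. , -95.3,  11.8]), 0.39, array([234.2, 193.5]))]
stop_mid [(array([433. , -36.2,   8.5]), 0.49, array([250.9, 193.9]))]
stop_narrow [(array([ 437.7, -155.4,   11.9]), 0.
[... 1346 characters left out ...]
61, array([284.9, 201.7]))]
profile_right [(array([ 533.7, -183.5,   28. ]), 0.59, array([294.3, 158.7]))]
spacer_red_mid [(array([371.3, 348.4,  38.8]), 0.74, array([313.7, 328. ])), (array([564.7, 311. ,  40. ]), 0.73, array([239.2, 292.2])), (array([472.4, 314.9,  48.7]), 0.7, array([275. , 301.8]))]
rack [(array([470.4, 260.5,   2. ]), 0.9, array([280.8, 289.4])), (array([433.8, -35.7,   9.9]), 0.32, array([315.6, 202.5]))]
spacer_yellow_mid [(array([478.3, 200.3,  51.8]), 0.64, array([283.8, 259.3])), (array([ 386.3, -431. ,   13.9]), 0.52, array([347.7, 121.9]))]
[[   1.    -0.    -0.     0.1]
 [   0.     1.     0.3  -83.2]
 [   0.    -0.3    1.  -162. ]
 [   0.     0.     0.     1. ]]
```

View pics/scene0.png

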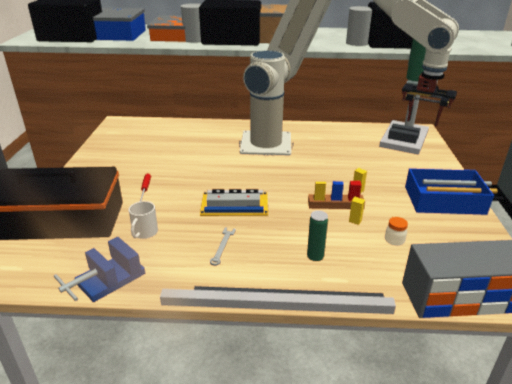

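View pics/side0.png

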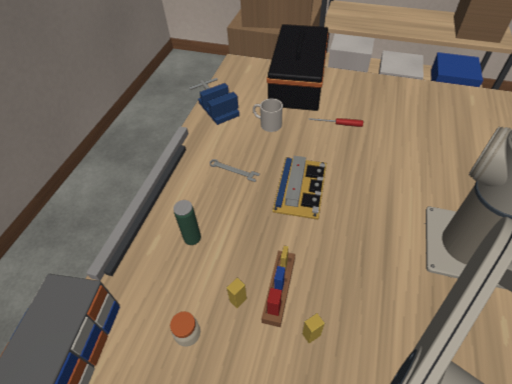

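Run:
```python
import cv2
a=cv2.imread('pics/side0.png'); cv2.imwrite('pics/side0_rack.png',cv2.resize(a[240:360,200:340],None,fx=5,fy=5,interpolation=2)); cv2.imwrite('pics/side0_fix.png',cv2.resize(a[130:230,240:370],None,fx=6,fy=6,interpolation=2))
```

```text
(no output)
```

View pics/side0_rack.png

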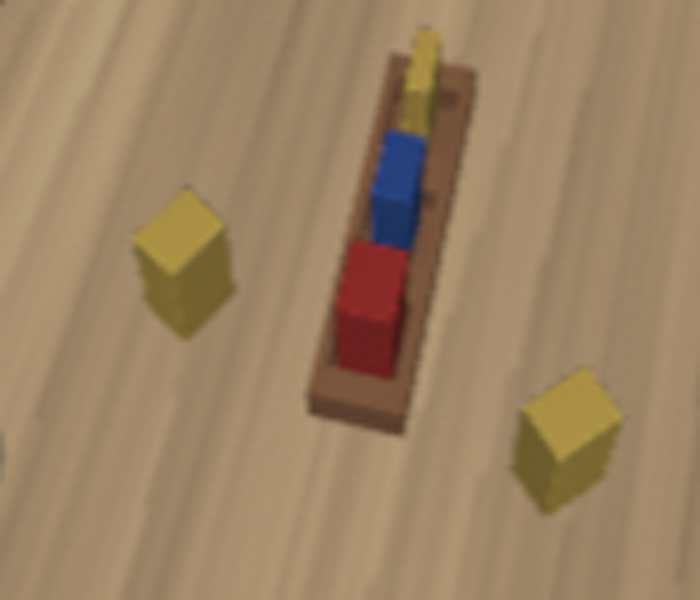

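View pics/side0_fix.png

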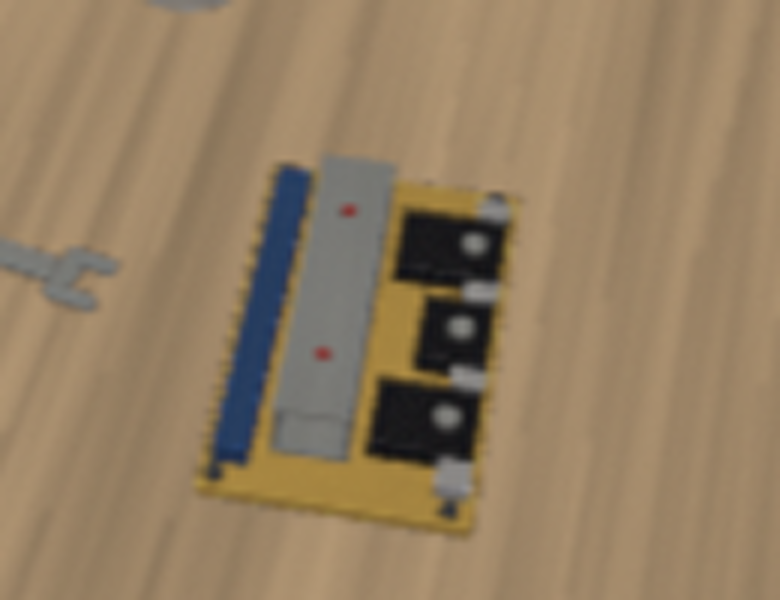

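Red spacer: the choice is the red block in the rack's end pocket, side (275,300). Possible mix-ups are the yellow blocks at side (236,292) and (313,328), which have the same shape but the wrong colour, and the thin yellow and blue spares in the rack at (284,258) and (280,275). The crop confirms red. The wide-gap stop is the middle, shortest one, side (318,187).

I'll look at the rack with the wrist camera on the way to the fixture.

```bash
cat >> h.py <<'E'
def plan(pos,yaw):
    """target TCP, tool down, tool x at yaw deg -> normalised shift/turn from measured pose"""
    o=ctrl.get_obs(); R=Ro.from_rotvec(o['orientation']).as_matrix()
    a=np.radians(yaw); Rt=np.array([[np.cos(a),np.sin(a),0],[np.sin(a),-np.cos(a),0],[0,0,-1]])
    s=R.T@(np.array(pos)-o['ee_pos'])/150; r=Ro.from_matrix(R.T@Rt).as_rotvec()/np.radians(60)
    print('shift',s.round(4),'turn',r.round(4)); return s,r
E
python3 - <<'E'
from h import *
plan([472,255,240],2.4)
E
```

```text
shift [-1.3602  2.2174 -0.1154] turn [-0.     -0.      1.0715]
```

Call:
{"api": "move_arm", "payload": {"motion": [[[-0.6,1,-0.1],[0,0,0.85]],[[-0.6,1,-0.1],[0,0,0.85]],[[-0.6,1,-0.1],[0,0,0.85]],[[-0.6,1,-0.1],[0,0,0.85]],[[-0.6,1,-0.1],[0,0,0.85]]]}}

```text
t: 1.88
ee_pos: [350.1, 431.3, 238.0]
orientation: [-3.113, -0.418, -0.001]
ft_force: [1.0, -0.5, -0.1]
width: 87.6
```

Run:
```python
from h import *
plan([472,255,240],2.4)
```

```text
shift [ 0.4738  1.3482 -0.0138] turn [-0.0004 -0.0004  0.2149]
```

Call:
{"api": "move_arm", "payload": {"motion": [[[0.47,1,0],[0,0,0.215]],[[0.47,1,0],[0,0,0.215]],[[0.47,1,0],[0,0,0.215]],[[0.47,1,0],[0,0,0.215]],[[0.47,1,0],[0,0,0.215]]]}}

```text
t: 2.5
ee_pos: [457.6, 306.9, 237.7]
orientation: [-3.14, -0.076, 0.0]
ft_force: [-0.5, -0.3, 0.6]
width: 88.0
```

Run:
```python
from h import *
np.set_printoptions(precision=1,suppress=True)
o=ctrl.get_obs(); im=wristRT(ctrl.get_image('wrist'),o); save(im['pixels'],'w_rack'); np.save('w_rack.npy',im,allow_pickle=True)
print(o['ee_pos'])
for n in ['spacer_red_mid','spacer_blue_mid','spacer_yellow_mid','rack']:
    r=ctrl.pinpoint('wrist',n); print(n,[(np.array(d['location']),round(d['p'],2),proj(im,d['location'])) for d in r])
```

```text
[457.6 306.9 237.7]
spacer_red_mid [(array([570.2, 318.3,  41. ]), 0.63, array([351.7, 162.3])), (array([370. , 351.7,  42.1]), 0.62, array([182.6, 125.7])), (array([473.1, 317.5,  51.2]), 0.56, array([270.8, 160.8]))]
spacer_blue_mid [(array([472. , 255. ,  51.9]), 0.73, array([266.7, 211.4]))]
spacer_yellow_mid [(array([474.6, 198.9,  49.8]), 0.8, array([266.2, 251.8]))]
rack [(array([471.8, 260.2,  -0.8]), 0.75, array([265.6, 193.9]))]
```

View pics/w_rack.png

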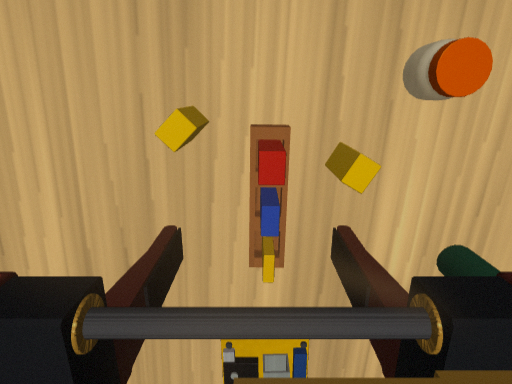

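Run:
```python
from h import *
np.set_printoptions(precision=1,suppress=True)
im=np.load('w_rack.npy',allow_pickle=True).item(); p=im['pixels'].astype(int)
cv2.imwrite('pics/w_rack_z.png',cv2.resize(cv2.cvtColor(im['pixels'],cv2.COLOR_RGB2BGR)[110:290,225:315],None,fx=3.3,fy=3.3,interpolation=2))
m=((p[...,0]>150)&(p[...,1]<60)&(p[...,2]<60)).astype(np.uint8); m[:,:230]=0;m[:,310:]=0
r=cv2.minAreaRect(np.argwhere(m)[:,::-1].astype(np.float32)); print(r); B=cv2.boxPoints(r)
for b in B: print(b,onplane(im,b,93))
print('centre',onplane(im,r[0],93))
m=((p[...,2]>120)&(p[...,0]<80)).astype(np.uint8); m[:,:230]=0;m[:,310:]=0; m[:150]=0;m[300:]=0
r=cv2.minAreaRect(np.argwhere(m)[:,::-1].astype(np.float32)); print(r,'blue',onplane(im,r[0],93))
print(p[170,272],p[145,272],p[210,270],p[130,270],p[145,255],p[100,270])
for uv in [(250,125),(291,125),(250,267),(284,267)]: print(uv,onplane(im,uv,30))
```

```text
((272.0, 167.5), (33.0, 26.0), 90.0)
[259. 151.] [458.3 335.7  93. ]
[285. 151.] [484.5 337.   93. ]
[285. 184.] [487.1 302.4  93. ]
[259. 184.] [460.  301.1  93. ]
centre [472.4 319.3  93. ]
((269.7604064941406, 220.4904022216797), (17.466033935546875, 29.61631965637207), 2.2906100749969482) blue [473.7 260.6  93. ]
[169  31  16] [114  30  17] [ 44  64 144] [138  84  40] [137  85  45] [185 149  93]
(250, 125) [447. 355.  30.]
(291, 125) [495.5 357.4  30. ]
(250, 267) [454.9 163.7  30. ]
(284, 267) [501.6 166.   30. ]
```

View pics/w_rack_z.png

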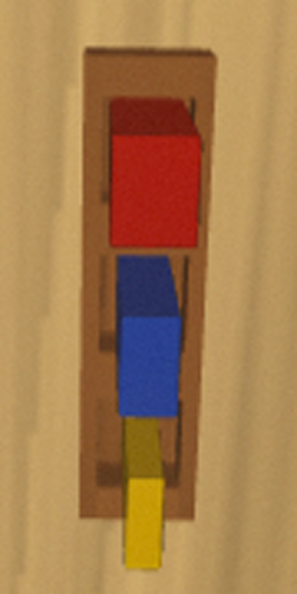

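Red top face centred at wrist (272,168), giving about (472.5, 319); the rack yaw is about 2.4°. On to the fixture.

Call:
{"api": "move_arm", "payload": {"motion": [[[0.05,1,0.1],[0,0,0]],[[0.05,1,0.1],[0,0,0]],[[0.05,1,0.1],[0,0,0]],[[0.05,1,0.1],[0,0,0]],[[0.05,1,0.1],[0,0,0]]]}}

```text
t: 3.38
ee_pos: [472.8, 158.1, 222.9]
orientation: [-3.14, -0.077, -0.001]
ft_force: [-0.3, 0.4, -0.4]
width: 88.1
```

Call:
{"api": "move_arm", "payload": {"motion": [[[0.05,1,0.1],[0,0,0]],[[0.05,1,0.1],[0,0,0]],[[0.05,1,0.1],[0,0,0]],[[0.05,1,0.1],[0,0,0]],[[0.05,1,0.1],[0,0,0]]]}}

```text
t: 4.0
ee_pos: [487.7, 9.1, 207.8]
orientation: [-3.14, -0.078, -0.0]
ft_force: [-0.6, 0.3, 0.9]
width: 87.6
```

Call:
{"api": "move_arm", "payload": {"motion": [[[0,0.38,0.1],[0,0,0]],[[0,0.38,0.1],[0,0,0]],[[0,0.38,0.1],[0,0,0]],[[0,0.38,0.1],[0,0,0]],[[0,0.38,0.1],[0,0,0]]]}}

```text
t: 4.62
ee_pos: [490.4, -48.2, 193.0]
orientation: [-3.141, -0.079, -0.001]
ft_force: [0.1, -0.2, 0.5]
width: 88.0
```

Run:
```python
from h import *
np.set_printoptions(precision=1,suppress=True)
o=ctrl.get_obs(); im=wristRT(ctrl.get_image('wrist'),o); save(im['pixels'],'w_fix'); np.save('w_fix.npy',im,allow_pickle=True)
print(o['ee_pos'],o['orientation'])
for n in ['fixture','stop_wide','stop_mid','stop_narrow','profile_mid','profile_left','profile_right']:
    r=ctrl.pinpoint('wrist',n); print(n,[(np.array(d['location']),round(d['p'],2),proj(im,d['location'])) for d in r])
```

```text
[490.4 -48.2 193. ] [-3.1 -0.1 -0. ]
fixture [(array([486.1, -95.2,  -4. ]), 0.84, array([251.5, 203.7]))]
stop_wide [(array([ 436.1, -102.7,   10.5]), 0.76, array([209.6, 211.7]))]
stop_mid [(array([430.5, -38.5,   4.3]), 0.94, array([205.7, 158. ]))]
stop_narrow [(array([ 440.1, -157.9,   12.9]), 0.85, array([212.3, 253.6]))]
profile_mid [(array([506.5, -91.3,  29.6]), 0.86, array([269.1, 211.4]))]
profile_left [(array([524.1,  -1.9,  31. ]), 0.88, array([291.2, 133.1]))]
profile_right [(array([ 533.8, -183.9,   26.2]), 0.75, array([286.3, 281. ]))]
```

View pics/w_fix.png

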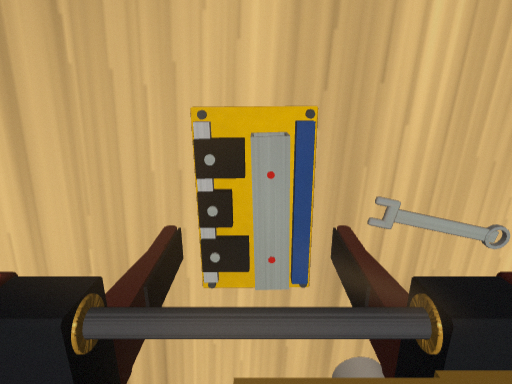

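Run:
```python
from h import *
np.set_printoptions(precision=1,suppress=True)
im=np.load('w_fix.npy',allow_pickle=True).item(); p=im['pixels']
z=cv2.resize(cv2.cvtColor(p,cv2.COLOR_RGB2BGR)[95:295,180:330],None,fx=4,fy=3,interpolation=2); cv2.imwrite('pics/w_fix_z.png',z)
q=p.astype(int)
for r in range(110,286,12): print(r,[ '%d:%d,%d,%d'%(c,*q[r,c]) for c in ()] )
# transitions: blue mask, yellow mask along rows
hsv=cv2.cvtColor(p,cv2.COLOR_RGB2HSV)
B=(hsv[...,0]>100)&(hsv[...,0]<130)&(hsv[...,1]>120)
Y=(hsv[...,0]>18)&(hsv[...,0]<32)&(hsv[...,1]>200)
for r in range(100,292,8):
    b=np.where(B[r,180:330])[0]+180; y=np.where(Y[r,180:330])[0]+180
    runs=np.split(y,np.where(np.diff(y)>1)[0]+1) if len(y) else []
    print(r,'blue',(b.min(),b.max()) if len(b) else None,'yel',[(a[0],a[-1]) for a in runs])
```

```text
110 []
122 []
134 []
146 []
158 []
170 []
182 []
194 []
206 []
218 []
230 []
242 []
254 []
266 []
278 []
100 blue None yel []
108 blue None yel [(np.int64(191), np.int64(317))]
116 blue None yel [(np.int64(191), np.int64(196)), (np.int64(206), np.int64(305)), (np.int64(314), np.int64(317))]
124 blue (np.int64(297), np.int64(314)) yel [(np.int64(192), np.int64(192)), (np.int64(211), np.int64(294)), (np.int64(316), np.int64(316))]
132 blue (np.int64(297), np.int64(314)) yel [(np.int64(192), np.int64(192)), (np.int64(211), np.int64(251)), (np.int64(288), np.int64(294)), (np.int64(315), np.int64(316))]
140 blue (np.int64(296), np.int64(313)) yel [(np.int64(244), np.int64(249)), (np.int64(291), np.int64(294)), (np.int64(315), np.int64(315))]
148 blue (np.int64(296), np.int64(313)) yel [(np.int64(193), np.int64(193)), (np.int64(245), np.int64(250)), (np.int64(291), np.int64(293)), (np.int64(314), np.int64(315))]
156 blue (np.int64(296), np.int64(312)) yel [(np.int64(194), np.int64(194)), (np.int64(245), np.int64(250)), (np.int64(291), np.int64(293)), (np.int64(314), np.int64(315))]
164 blu
[... 1874 characters left out ...]
), (np.int64(290), np.int64(290)), (np.int64(309), np.int64(310))]
260 blue (np.int64(293), np.int64(307)) yel [(np.int64(201), np.int64(201)), (np.int64(250), np.int64(253)), (np.int64(290), np.int64(290)), (np.int64(309), np.int64(309))]
268 blue (np.int64(292), np.int64(307)) yel [(np.int64(249), np.int64(253)), (np.int64(290), np.int64(290)), (np.int64(309), np.int64(309))]
276 blue (np.int64(292), np.int64(307)) yel [(np.int64(202), np.int64(202)), (np.int64(219), np.int64(253)), (np.int64(289), np.int64(290)), (np.int64(308), np.int64(309))]
284 blue None yel [(np.int64(203), np.int64(207)), (np.int64(216), np.int64(254)), (np.int64(289), np.int64(291)), (np.int64(307), np.int64(308))]
```

View pics/w_fix_z.png

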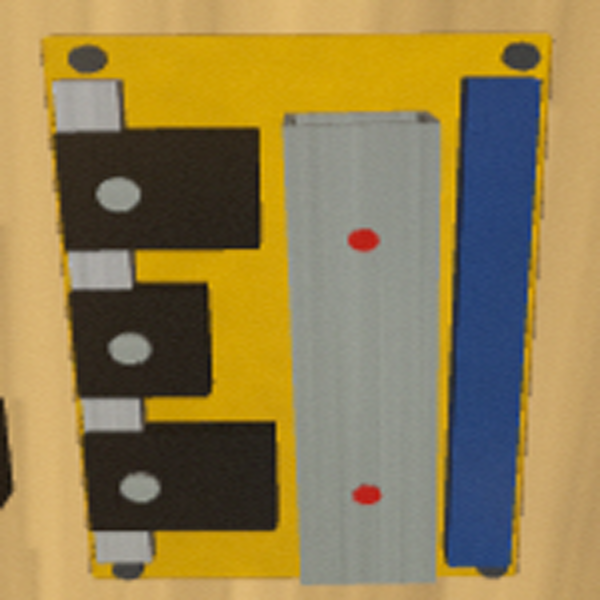

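```bash
cat > fit.py <<'E'
from h import *
from scipy.optimize import least_squares
np.set_printoptions(precision=2,suppress=True)
im=np.load('w_fix.npy',allow_pickle=True).item()
# fixture-frame lines: ('x' or 'y', value, z, pixel)
L=[]
for r,a in [(108,190.5),(140,192.7),(188,196),(236,199.5),(276,202)]: L.append(('x',-70,10,(a,r)))
for r,a in [(108,318),(148,315.7),(188,313.5),(228,311.5),(276,309)]: L.append(('x',70,10,(a,r)))
for r,a in [(124,296.4),(156,295.6),(188,294.5),(220,293.6),(252,292.6),(276,291.7)]: L.append(('x',50,24,(a,r)))
for r,a in [(196,231.4),(204,231.8),(212,232.4),(220,232.7)]: L.append(('x',-22,24,(a,r)))
for r,a in [(148,244.5),(164,244.7)]: L.append(('x',-6,24,(a,r)))
for r,a in [(244,249),(260,249.5)]: L.append(('x',-3,24,(a,r)))
for c in (205,225): L.append(('y',-22,24,(c,226.8))); L.append(('y',22,24,(c,189.5)))
for c in (220,270,300): L.append(('y',115,10,(c,106.3)))
def res(s,full=False):
    x,y,a,f=s; c,sn=np.cos(a),np.sin(a); o=[]
    for k,v,z,uv in L:
        P=onplane(im,uv,z)[:2]-[x,y]; P=P@np.array([[c,-sn],[sn,c]])
        o.append((P[0] if k=='x' else P[1])-v)
    return np.array(o)
s=least_squares(lambda s:res(np.r_[s,0]),[486,-95,.04]).x; print('fixture',s[:2],np.degrees(s[2]))
for l,e in zip(L,res(np.r_[s,0])): print(l,round(e,2))
a=s[2]; 
print('stop_wide',s[:2]+np.array([np.cos(a),np.sin(a)])*-50)
# profile top edges
for nm,pts in (('front',[(140,250.5),(196,252),(276,254)]),('back',[(140,290.7),(196,289.7),(276,288.8)])):
    print(nm,[onplane(im,(c,r),45)[:2] for r,c in pts])
print([onplane(im,(c,r),45)[:2] for c,r in [(252,289),(288,289)]])
E
python3 fit.py
```

```text
fixture [487.59 -91.56] 2.9900660662956526
('x', -70, 10, (190.5, 108)) 2.99
('x', -70, 10, (192.7, 140)) 3.14
('x', -70, 10, (196, 188)) 3.37
('x', -70, 10, (199.5, 236)) 3.88
('x', -70, 10, (202, 276)) 3.8
('x', 70, 10, (318, 108)) 1.78
('x', 70, 10, (315.7, 148)) 1.72
('x', 70, 10, (313.5, 188)) 1.77
('x', 70, 10, (311.5, 228)) 2.08
('x', 70, 10, (309, 276)) 2.35
('x', 50, 24, (296.4, 124)) -2.87
('x', 50, 24, (295.6, 156)) -2.48
('x', 50, 24, (294.5, 188)) -2.39
('x', 50, 24, (293.6, 220)) -2.07
('x', 50, 24, (292.6, 252)) -1.85
('x', 50, 24, (291.7, 276)) -1.86
('x', -22, 24, (231.4, 196)) -1.95
('x', -22, 24, (231.8, 204)) -1.75
('x', -22, 24, (232.4, 212)) -1.32
('x', -22, 24, (232.7, 220)) -1.23
('x', -6, 24, (244.5, 148)) -2.26
('x', -6, 24, (244.7, 164)) -2.29
('x', -3, 24, (249, 244)) -1.48
('x', -3, 24, (249.5, 260)) -1.08
('y', -22, 24, (205, 226.8)) -0.19
('y', 22, 24, (205, 189.5)) 1.78
('y', -22, 24, (225, 226.8)) -0.24
('y', 22, 24, (225, 189.5)) 1.73
('y', 115, 10, (220, 106.3)) -0.93
('y', 115, 10, (270, 106.3)) -1.04
('y', 115, 10, (300, 106.3)) -1.11
stop_wide [437.66 -94.17]
front [array([482.05,  -9.26]), array([486.27, -68.67]), array([ 493.06, -166.57])]
back [array([522.54,  -7.23]), array([526.45, -66.65]), array([ 533.5 , -164.52])]
[array([ 491.54, -184.31]), array([ 533.99, -182.16])]
```

Call:
{"api": "move_arm", "payload": {"motion": [[[-0.2,0.3,0.2],[0,0,0.87]],[[-0.2,0.3,0.2],[0,0,0.87]],[[-0.2,0.3,0.2],[0,0,0.87]],[[-0.2,0.3,0.2],[0,0,0.87]],[[-0.2,0.3,0.2],[0,0,0.87]]]}}

```text
t: 5.65
ee_pos: [462.4, -95.8, 162.7]
orientation: [2.85, -1.322, -0.0]
ft_force: [-0.7, -0.6, -0.0]
width: 87.6
```

Run:
```python
from h import *
plan([462,-93,80],-87.3)
```

```text
shift [-0.0159 -0.0098  0.5511] turn [0.     0.     0.6258]
```

Call:
{"api": "move_arm", "payload": {"motion": [[[-0.016,-0.01,0.55],[0,0,0.626]],[[-0.016,-0.01,0.55],[0,0,0.626]],[[-0.016,-0.01,0.55],[0,0,0.626]],[[-0.016,-0.01,0.55],[0,0,0.626]],[[-0.016,-0.01,0.55],[0,0,0.626]]]}}

```text
t: 6.28
ee_pos: [462.1, -92.9, 80.1]
orientation: [2.28, -2.161, -0.0]
ft_force: [0.1, -0.1, 0.1]
width: 88.1
```

Run:
```python
from h import *
plan([460,-93,30],-87.3)
im=ctrl.get_image('wrist'); save(im['pixels'],'w_pre')
```

```text
shift [1.000e-04 1.390e-02 3.339e-01] turn [0.0001 0.     0.0063]
```

View pics/w_pre.png

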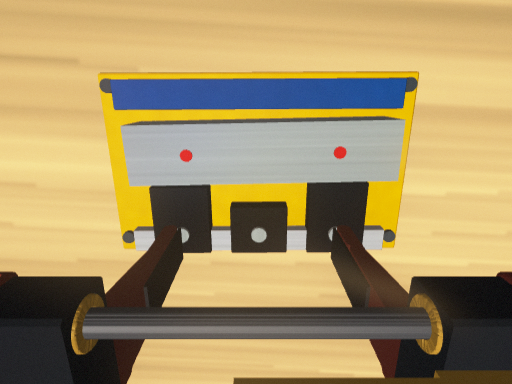

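Call:
{"api": "move_arm", "payload": {"motion": [[[0,0,0.1],[0,0,0]],[[0,0,0.2],[0,0,0]],[[0,0,0.28],[0,0,0]],[[0,0,0.335],[0,0,0]],[[0,0,0.335],[0,0,0]]]}}

```text
t: 6.95
ee_pos: [461.5, -92.7, 29.1]
orientation: [2.279, -2.161, -0.002]
ft_force: [0.3, -0.3, -0.2]
width: 87.6
```

Run:
```python
from h import *
im=ctrl.get_image('wrist'); save(im['pixels'],'w_pre2'); o=ctrl.get_obs(); print(o['ee_pos'],o['ft_force'],Ro.from_rotvec(o['orientation']).as_matrix().round(3))
```

```text
[461.85579065 -92.77266602  29.57366556] [ 0.3095325  -0.63680853  0.05070268] [[ 0.053 -0.999 -0.001]
 [-0.999 -0.053  0.   ]
 [-0.     0.001 -1.   ]]
```

View pics/w_pre2.png

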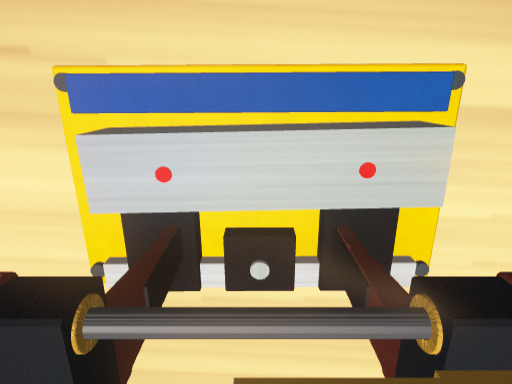

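Call:
{"api": "move_arm", "payload": {"motion": [[[0,-0.03,0],[0,0,0]],[[0,-0.06,0],[0,0,0]],[[0,-0.09,0],[0,0,0]],[[0,-0.11,0],[0,0,0]],[[0,-0.12,0],[0,0,0]]]}}

```text
t: 7.62
ee_pos: [479.6, -91.8, 29.9]
orientation: [2.279, -2.161, -0.001]
ft_force: [-1.7, -0.2, 2.8]
width: 87.7
```

Call:
{"api": "move_arm", "payload": {"motion": [[[0,-0.01,0],[0,0,0]],[[0,-0.018,0],[0,0,0]],[[0,-0.024,0],[0,0,0]],[[0,-0.027,0],[0,0,0]],[[0,-0.027,0],[0,0,0]]]}}

```text
t: 8.25
ee_pos: [483.8, -91.7, 29.9]
orientation: [2.279, -2.161, -0.0]
ft_force: [-2.4, -1.0, 1.7]
width: 87.9
```

Run:
```python
from h import *
im=ctrl.get_image('wrist'); save(im['pixels'],'w_push'); o=ctrl.get_obs(); print(o['ee_pos'],o['ft_force'],o['moment'])
```

```text
[483.84143553 -91.68948637  29.88228981] [-2.72053854 -0.86221937 -0.17041165] [-0.15860246  0.55920678  0.04936933]
```

View pics/w_push.png

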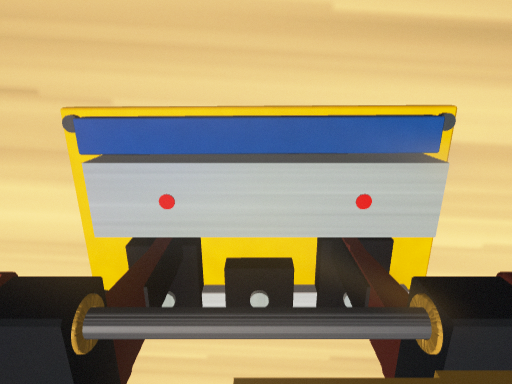

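Call:
{"api": "move_arm", "payload": {"motion": [[[0,-0.004,0],[0,0,0]],[[0,-0.008,0],[0,0,0]],[[0,-0.01,0],[0,0,0]],[[0,-0.01,0],[0,0,0]],[[0,-0.01,0],[0,0,0]]]}}

```text
t: 8.93
ee_pos: [483.9, -91.6, 29.8]
orientation: [2.278, -2.16, -0.004]
ft_force: [-6.3, -4.4, 5.4]
width: 87.6
```

Call:
{"api": "move_arm", "payload": {"motion": [[[0,-0.003,0],[0,0,0]],[[0,-0.005,0],[0,0,0]],[[0,-0.007,0],[0,0,0]],[[0,-0.007,0],[0,0,0]],[[0,-0.007,0],[0,0,0]]]}}

```text
t: 9.55
ee_pos: [484.0, -91.5, 29.7]
orientation: [2.278, -2.159, -0.006]
ft_force: [-9.9, -4.1, 8.0]
width: 88.1
```

Run:
```python
from h import *
im=ctrl.get_image('wrist'); save(im['pixels'],'w_push2'); o=ctrl.get_obs(); print(o['ee_pos'],o['ft_force'],o['moment'])
```

```text
[484.01597927 -91.54476182  29.74274933] [-8.95581707 -4.46914617  7.62119596] [-0.50789861  1.65984505  0.37326066]
```

View pics/w_push2.png

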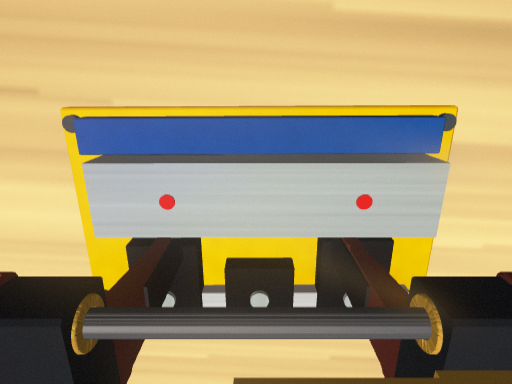

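Run:
```python
from h import *
np.set_printoptions(precision=1,suppress=True)
o=ctrl.get_obs(); im=wristRT(ctrl.get_image('wrist'),o); np.save('w_push2.npy',im,allow_pickle=True)
p=im['pixels'];hsv=cv2.cvtColor(p,cv2.COLOR_RGB2HSV)
for c in (110,180,260,340,420):
    col=p[:,c].astype(int)
    print(c,[(r,tuple(col[r])) for r in (149,151,152,153,154,155,157,160,161,162,163,164,165,166)])
for c in (110,260,420):
    a=onplane(im,(c,154),24); b=onplane(im,(c,162.5),45); f=onplane(im,(c,236.5),45); print(a,b,f)
ps=ctrl.get_image('side'); save(ps['pixels'],'s_push'); cv2.imwrite('pics/s_push_z.png',cv2.resize(cv2.imread('pics/s_push.png')[140:230,260:340],None,fx=7,fy=6,interpolation=2))
```

```text
110 [(149, (np.int64(55), np.int64(90), np.int64(169))), (151, (np.int64(59), np.int64(93), np.int64(170))), (152, (np.int64(59), np.int64(94), np.int64(170))), (153, (np.int64(55), np.int64(90), np.int64(161))), (154, (np.int64(63), np.int64(80), np.int64(118))), (155, (np.int64(81), np.int64(80), np.int64(83))), (157, (np.int64(89), np.int64(85), np.int64(82))), (160, (np.int64(90), np.int64(86), np.int64(81))), (161, (np.int64(90), np.int64(85), np.int64(81))), (162, (np.int64(91), np.int64(84), np.int64(81))), (163, (np.int64(145), np.int64(147), np.int64(146))), (164, (np.int64(176), np.int64(180), np.int64(184))), (165, (np.int64(184), np.int64(188), np.int64(193))), (166, (np.int64(184), np.int64(188), np.int64(192)))]
180 [(149, (np.int64(53), np.int64(90), np.int64(165))), (151, (np.int64(51), np.int64(89), np.int64(166))), (152, (np.int64(53), np.int64(91), np.int64(168))), (153, (np.int64(52), np.int64(86), np.int64(154))), (154, (np.int64(64), np.int64(73), np.int64(101))), (155, (np.int64(82), np.int64(82), np.int64(82))), (157, (np.int64(88), np.int64(83), np.int64(82))
[... 2074 characters left out ...]
98), np.int64(93), np.int64(90))), (155, (np.int64(101), np.int64(96), np.int64(93))), (157, (np.int64(99), np.int64(98), np.int64(94))), (160, (np.int64(102), np.int64(98), np.int64(94))), (161, (np.int64(102), np.int64(97), np.int64(93))), (162, (np.int64(114), np.int64(111), np.int64(105))), (163, (np.int64(164), np.int64(166), np.int64(159))), (164, (np.int64(179), np.int64(182), np.int64(174))), (165, (np.int64(180), np.int64(183), np.int64(175))), (166, (np.int64(181), np.int64(184), np.int64(176)))]
[530.9  -7.6  24. ] [531.4 -17.2  45. ] [491.2 -13.5  45. ]
[535.4 -90.5  24. ] [535.3 -90.3  45. ] [495.5 -92.5  45. ]
[ 540.2 -178.7   24. ] [ 539.5 -168.1   45. ] [ 500.1 -176.8   45. ]
```

View pics/s_push_z.png

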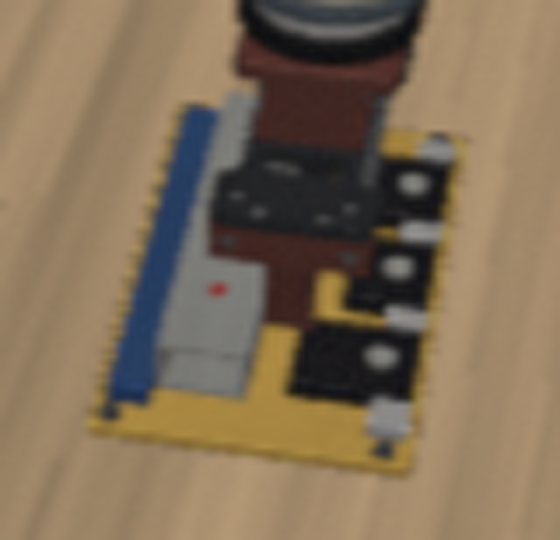

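Flush: the fence edge and the profile's back face agree within about 0.5 mm at both ends, and the push met a hard stop at x≈484. Backing off, then rising.

Call:
{"api": "move_arm", "payload": {"motion": [[[0,0.02,0],[0,0,0]],[[0,0.06,0],[0,0,0]],[[0,0.1,0],[0,0,0]],[[0,0.1,-0.3],[0,0,0]],[[0,0.1,-0.7],[0,0,0]]]}}

```text
t: 10.32
ee_pos: [470.4, -92.0, 135.0]
orientation: [2.278, -2.161, -0.004]
ft_force: [1.0, -0.4, 0.7]
width: 87.9
```

Run:
```python
from h import *
plan([472.5,318.5,160],2.5)
```

```text
shift [-2.7324 -0.158  -0.1647] turn [ 0.0016  0.0031 -1.4912]
```

Call:
{"api": "move_arm", "payload": {"motion": [[[-1,-0.1,-0.2],[0,0,-0.75]],[[-1,-0.1,-0.2],[0,0,-0.75]],[[-1,-0.1,-0.2],[0,0,-0.75]],[[-1,-0.1,-0.2],[0,0,-0.75]],[[-1,-0.1,-0.2],[0,0,-0.75]]]}}

```text
t: 10.95
ee_pos: [478.5, 58.7, 165.0]
orientation: [-2.934, 1.123, -0.001]
ft_force: [-0.0, 0.0, -0.3]
width: 87.9
```

Run:
```python
from h import *
plan([472.5,318.5,160],2.5)
```

```text
shift [-1.1868 -1.2621  0.0334] turn [-2.000e-04 -4.000e-04 -7.401e-01]
```

Call:
{"api": "move_arm", "payload": {"motion": [[[-0.9,-0.9,0],[0,0,-0.74]],[[-0.9,-0.9,0],[0,0,-0.74]],[[-0.9,-0.9,0],[0,0,-0.74]],[[-0.9,-0.9,0],[0,0,-0.74]],[[-0.9,-0.9,0],[0,0,-0.74]]]}}

```text
t: 11.58
ee_pos: [468.3, 249.1, 164.6]
orientation: [3.141, 0.064, -0.001]
ft_force: [-0.0, -0.7, 0.4]
width: 88.2
```

Run:
```python
from h import *
plan([472.5,318.5,150],2.5)
```

```text
shift [ 0.0468 -0.4609  0.0972] turn [ 0.0002  0.0004 -0.0028]
```

Call:
{"api": "move_arm", "payload": {"motion": [[[0.047,-0.461,0.1],[0,0,0]],[[0.047,-0.461,0.1],[0,0,0]],[[0.047,-0.461,0.1],[0,0,0]],[[0.047,-0.461,0.1],[0,0,0]],[[0.047,-0.461,0.1],[0,0,0]]]}}

```text
t: 12.2
ee_pos: [472.8, 317.2, 150.2]
orientation: [3.141, 0.063, 0.0]
ft_force: [-0.8, 0.0, 0.1]
width: 87.7
```

Run:
```python
from h import *
np.set_printoptions(precision=1,suppress=True)
o=ctrl.get_obs(); im=wristRT(ctrl.get_image('wrist'),o); save(im['pixels'],'w_grip0'); np.save('w_grip0.npy',im,allow_pickle=True)
print(o['ee_pos'],o['orientation'])
p=im['pixels'].astype(int)
m=((p[...,0]>140)&(p[...,1]<60)&(p[...,2]<60)&(p[...,0]-p[...,1]>110)).astype(np.uint8); m[:,:190]=0;m[:,330:]=0
n,l,st,ce=cv2.connectedComponentsWithStats(m); i=1+st[1:,4].argmax()
r=cv2.minAreaRect(np.argwhere(l==i)[:,::-1].astype(np.float32)); print(r,onplane(im,r[0],93))
for b in cv2.boxPoints(r): print(b,onplane(im,b,93))
```

```text
[472.8 317.2 150.2] [3.1 0.1 0. ]
((256.5, 205.49998474121094), (34.99999237060547, 42.99999237060547), 0.0) [472.4 319.6  93. ]
[239. 227.] [459.5 301.2  93. ]
[239. 184.] [458.7 336.1  93. ]
[274. 184.] [484.8 337.2  93. ]
[274. 227.] [486.8 302.3  93. ]
```

View pics/w_grip0.png

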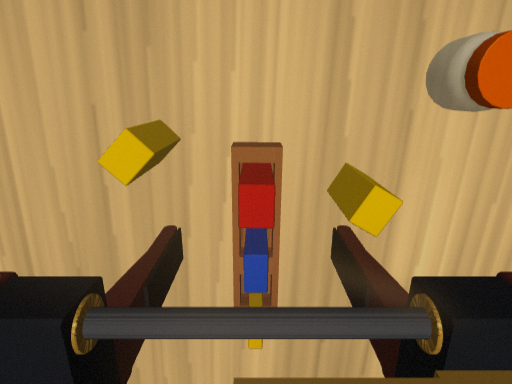

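Run:
```python
from h import *
plan([472.6,319,48.5],2.5)
```

```text
shift [-0.0012 -0.011   0.6781] turn [ 0.     -0.0001 -0.0028]
```

Call:
{"api": "move_arm", "payload": {"motion": [[[0,-0.011,0.25],[0,0,0]],[[0,-0.011,0.45],[0,0,0]],[[0,-0.011,0.6],[0,0,0]],[[0,-0.011,0.678],[0,0,0]],[[0,-0.011,0.678],[0,0,0]]]}}

```text
t: 12.88
ee_pos: [472.4, 319.6, 47.9]
orientation: [3.14, 0.066, -0.001]
ft_force: [0.0, 0.4, -0.4]
width: 87.7
```

Call:
{"api": "move_arm", "payload": {"motion": [[[0,0,0],[0,0,0]],[[0,0,0],[0,0,0]],[[0,0,0],[0,0,0]],[[0,0,0],[0,0,0]],[[0,0,0],[0,0,0]]], "gripper": 0}}

```text
t: 13.5
ee_pos: [472.6, 320.0, 48.3]
orientation: [-3.141, -0.067, -0.0]
ft_force: [-0.0, -0.5, 0.4]
width: 41.2
```

Run:
```python
from h import *
np.set_printoptions(precision=1,suppress=True)
o=ctrl.get_obs(); im=ctrl.get_image('wrist'); save(im['pixels'],'w_grip1'); print(o['ee_pos'],o['ft_force'],o['width'],o['moment'])
im=ctrl.get_image('side'); save(im['pixels'],'s_grip1')
```

```text
[472.6 320.   48.3] [-0.  -0.5  0.4] 41.222432562540185 [-0.1  0.  -0. ]
```

View pics/w_grip1.png

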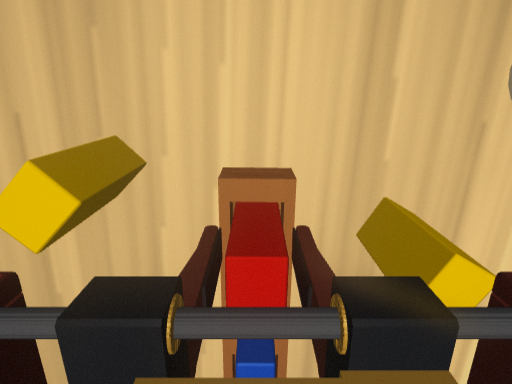

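Still closing, and well centred.

Call:
{"api": "move_arm", "payload": {"motion": [[[0,0,0],[0,0,0]],[[0,0,0],[0,0,0]],[[0,0,0],[0,0,0]],[[0,0,0],[0,0,0]],[[0,0,0],[0,0,0]]], "gripper": 0}}

```text
t: 14.22
ee_pos: [472.6, 319.9, 48.2]
orientation: [3.141, 0.067, -0.0]
ft_force: [0.1, -0.7, -0.5]
width: 28.0
```

Call:
{"api": "move_arm", "payload": {"motion": [[[0,0,-0.05],[0,0,0]],[[0,0,-0.15],[0,0,0]],[[0,0,-0.3],[0,0,0]],[[0,0,-0.5],[0,0,0]],[[0,0,-0.65],[0,0,0]]]}}

```text
t: 14.85
ee_pos: [472.9, 320.2, 148.0]
orientation: [-3.14, -0.067, -0.002]
ft_force: [-0.1, 0.7, -2.4]
width: 28.1
```

Run:
```python
from h import *
np.set_printoptions(precision=2,suppress=True)
o=ctrl.get_obs(); im=ctrl.get_image('wrist'); save(im['pixels'],'w_lift'); print(o['ee_pos'],o['orientation'],o['ft_force'],o['width'],o['moment'])
im=ctrl.get_image('side'); save(im['pixels'],'s_lift')
plan([483,-95,165],3.0)
```

```text
[472.94 320.19 147.98] [-3.14 -0.07 -0.  ] [-0.09  0.65 -2.39] 28.10189510688498 [-0.05  0.04 -0.05]
shift [-0.06  2.77 -0.11] turn [-0.   -0.   -0.01]
```

View pics/w_lift.png

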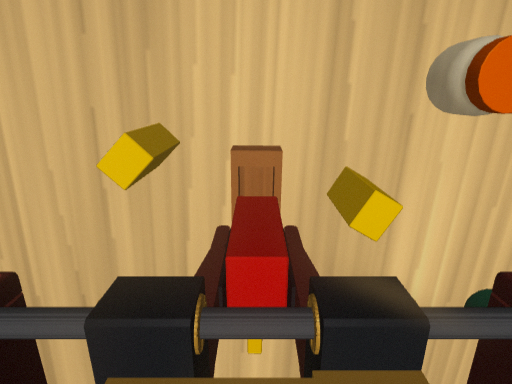

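View pics/s_lift.png

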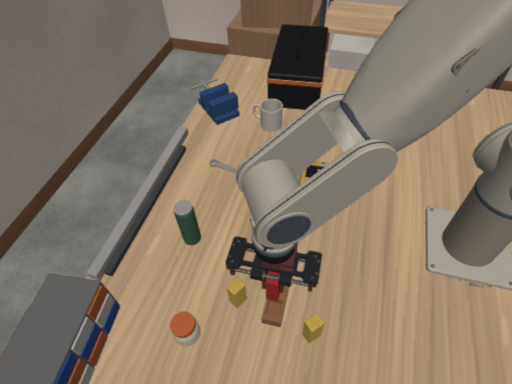

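Red spacer gripped (28.1 mm) and lifted; the yellow blocks are untouched. Carrying it to the fixture.

Call:
{"api": "move_arm", "payload": {"motion": [[[0,0.3,-0.12],[0,0,0]],[[0,0.65,-0.15],[0,0,0]],[[0,1,-0.15],[0,0,0]],[[0,1,-0.15],[0,0,0]],[[0,1,-0.15],[0,0,0]]]}}

```text
t: 15.58
ee_pos: [479.0, 170.2, 168.1]
orientation: [-3.141, -0.065, 0.0]
ft_force: [-0.3, 1.1, -2.9]
width: 28.1
```

Call:
{"api": "move_arm", "payload": {"motion": [[[0,0.35,0],[0,0,0]],[[0,0.7,0],[0,0,0]],[[0,1,0],[0,0,0]],[[0,1,0],[0,0,0]],[[0,1,0],[0,0,0]]]}}

```text
t: 16.2
ee_pos: [485.6, 21.3, 168.1]
orientation: [-3.14, -0.068, 0.0]
ft_force: [0.1, 0.6, -2.9]
width: 28.1
```

Run:
```python
from h import *
plan([480,-94,130],3.0)
```

```text
shift [-0.0701  0.7662  0.2534] turn [-0.0004  0.0001 -0.0089]
```

Run:
```python
from h import *
np.set_printoptions(precision=2,suppress=True)
im=np.load('w_push2.npy',allow_pickle=True).item(); p=im['pixels']
for r in (265,275): print(r,p[r,218:234].sum(1),p[r,286:302].sum(1))
for r in (140,): print(p[r,72:88,2].astype(int)-p[r,72:88,0],p[r,436:452,2].astype(int)-p[r,436:452,0])
A=onplane(im,(225,262),24);B=onplane(im,(293.5,262),24);print(A,B,(A+B)/2, np.linalg.norm(A-B))
A=onplane(im,(78,153.5),24);B=onplane(im,(441,153),24);print(A,B,(A+B)/2,np.linalg.norm(A-B))
a=onplane(im,(259,258),24); print('stopface',a)
```

```text
265 [450 444 446 444 458 449 448 173 109 112 118 118 109 123 116 114] [116 121 120 119 123 120 100 205 452 456 450 457 456 444 448 444]
275 [447 449 445 444 445 443 377 151 135 127 128 131 132 128 126 129] [127 135 126 128 132 135 120 111 348 439 439 441 439 441 439 442]
[-224 -218 -215 -223 -139   85   98  101  101   99  101  102  105  102
  102  105] [  95   95   96   97   99   27 -210 -224 -217 -224 -221 -225 -221 -224
 -219 -184]
[466.53 -72.64  24.  ] [ 468.83 -115.1    24.  ] [467.68 -93.87  24.  ] 42.52209158080517
[530.28  10.02  24.  ] [ 541.34 -190.17   24.  ] [535.81 -90.08  24.  ] 200.49530319546545
stopface [470.47 -93.56  24.  ]
```

Call:
{"api": "move_arm", "payload": {"motion": [[[-0.03,0.3,0.1],[0,0,0]],[[-0.077,0.6,0.2],[0,0,0]],[[-0.077,0.76,0.3],[0,0,0]],[[-0.077,0.76,0.42],[0,0,0]],[[-0.077,0.76,0.49],[0,0,0]]]}}

```text
t: 16.82
ee_pos: [478.7, -92.9, 93.8]
orientation: [-3.14, -0.069, 0.001]
ft_force: [-0.7, -1.0, -2.4]
width: 27.7
```

Run:
```python
from h import *
np.set_printoptions(precision=2,suppress=True)
plan([479,-93.1,95],3.0)
o=ctrl.get_obs(); im=wristRT(ctrl.get_image('wrist'),o); save(im['pixels'],'w_ins0'); np.save('w_ins0.npy',im,allow_pickle=True)
save(ctrl.get_image('side')['pixels'],'s_ins0')
cv2.imwrite('pics/s_ins0_z.png',cv2.resize(cv2.imread('pics/s_ins0.png')[130:240,240:350],None,fx=5,fy=5,interpolation=2))
```

```text
shift [ 0.    0.   -0.01] turn [-0.    0.   -0.01]
```

View pics/w_ins0.png

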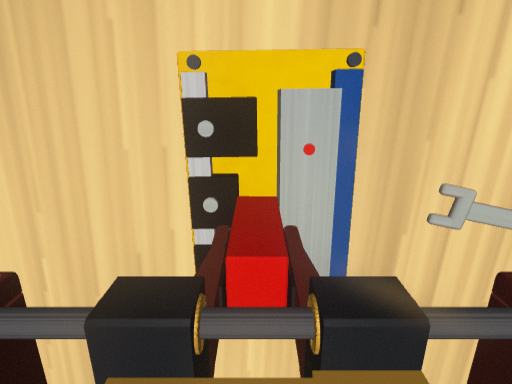

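View pics/s_ins0_z.png

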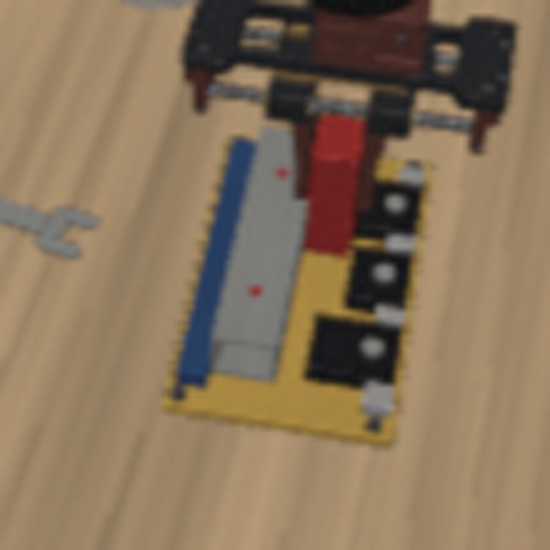

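Run:
```python
from h import *
np.set_printoptions(precision=2,suppress=True)
im=np.load('w_ins0.npy',allow_pickle=True).item(); p=im['pixels'].astype(int)
red=(p[...,0]>90)&(p[...,1]<50)
for r in (196,197,198,200,203,206):
    c=np.where(red[r,200:320])[0]+200; print(r,c.min() if len(c) else 0,c.max() if len(c) else 0)
for r in (120,150,180,195): print(r,[(c,tuple(p[r,c])) for c in range(274,283)])
print([ (c,p[185,c].sum()) for c in range(234,244)],[ (r,p[r,225].sum()) for r in range(170,180)])
```

```text
196 238 238
197 237 276
198 237 276
200 236 277
203 236 277
206 235 278
120 [(274, (np.int64(234), np.int64(193), np.int64(0))), (275, (np.int64(234), np.int64(192), np.int64(0))), (276, (np.int64(234), np.int64(193), np.int64(0))), (277, (np.int64(133), np.int64(113), np.int64(54))), (278, (np.int64(86), np.int64(79), np.int64(68))), (279, (np.int64(89), np.int64(83), np.int64(71))), (280, (np.int64(126), np.int64(124), np.int64(115))), (281, (np.int64(168), np.int64(170), np.int64(167))), (282, (np.int64(170), np.int64(173), np.int64(169)))]
150 [(274, (np.int64(234), np.int64(191), np.int64(3))), (275, (np.int64(234), np.int64(192), np.int64(2))), (276, (np.int64(234), np.int64(192), np.int64(8))), (277, (np.int64(102), np.int64(91), np.int64(71))), (278, (np.int64(88), np.int64(84), np.int64(72))), (279, (np.int64(89), np.int64(83), np.int64(73))), (280, (np.int64(146), np.int64(145), np.int64(137))), (281, (np.int64(170), np.int64(175), np.int64(163))), (282, (np.int64(169), np.int64(172), np.int64(165)))]
180 [(274, (np.int64(233), np.int64(190), np.int64(0))), (275, (np.int64(
[... 626 characters left out ...]
(np.int64(89), np.int64(85), np.int64(73))), (279, (np.int64(104), np.int64(99), np.int64(89))), (280, (np.int64(172), np.int64(175), np.int64(162))), (281, (np.int64(169), np.int64(174), np.int64(162))), (282, (np.int64(170), np.int64(171), np.int64(161)))]
[(234, np.int64(119)), (235, np.int64(116)), (236, np.int64(113)), (237, np.int64(107)), (238, np.int64(145)), (239, np.int64(409)), (240, np.int64(417)), (241, np.int64(411)), (242, np.int64(413)), (243, np.int64(416))] [(170, np.int64(413)), (171, np.int64(415)), (172, np.int64(418)), (173, np.int64(286)), (174, np.int64(116)), (175, np.int64(103)), (176, np.int64(105)), (177, np.int64(116)), (178, np.int64(132)), (179, np.int64(121))]
```

Run:
```python
from h import *
np.set_printoptions(precision=2,suppress=True)
im=np.load('w_ins0.npy',allow_pickle=True).item()
a=np.radians(3);ex=np.array([np.cos(a),np.sin(a)]);ey=np.array([-np.sin(a),np.cos(a)])
for n,uv,z in [('sp L',(236.3,197),53.8),('sp R',(277.3,197),53.8),('prof',(279.6,195),45),('prof120',(280,120),45),('stop face',(238.8,185),24),('stop +y',(225,173.3),24),('prof bottom',(276.4,190),10)]:
    P=onplane(im,uv,z)[:2]; print(n,P,P@ex,P@ey)
```

```text
sp L [463.68 -78.46] 458.93897152953895 -102.6210311974048
sp R [492.2  -77.19] 487.4849186240381 -102.84462103398938
prof [494.51 -78.53] 489.71795269100255 -104.29890737882567
prof120 [491.25 -25.48] 489.2428520646299 -51.15846077626542
stop face [463.71 -78.51] 458.96422373460075 -102.67424076174046
stop +y [452.7  -69.48] 448.4460280844888 -93.07978370224744
prof bottom [494.72 -85.64] 489.56156526417533 -111.41535923810045
```

Run:
```python
from h import *
np.set_printoptions(precision=2,suppress=True)
im=np.load('w_ins0.npy',allow_pickle=True).item(); p=im['pixels'].astype(int)
a=np.radians(3);ex=np.array([np.cos(a),np.sin(a)]);ey=np.array([-np.sin(a),np.cos(a)])
for n,uv,z in [('sp L',(236.3,196.7),53.8),('stop face',(238.8,185),10),('stop +y',(225,173.3),10),('prof bottom',(276.4,190),10),('narrow/mid +y',(225,97),10),('mid -y',(225,156.5),24)]:
    P=onplane(im,uv,z)[:2]; print(n,P,P@ex,P@ey)
im=np.load('w_fix.npy',allow_pickle=True).item()
for n,uv,z in [('+y',(220,189.5),10),('-y',(220,226.8),24)]:
    P=onplane(im,uv,z)[:2]; print(n,P,P@ey)
```

```text
sp L [463.68 -78.24] 458.94523819567286 -102.40072387323382
stop face [463.01 -82.66] 458.05178449021236 -106.78334206691763
stop +y [451.34 -73.09] 446.8985212019669 -96.60959085977481
prof bottom [494.72 -85.64] 489.56156526417533 -111.41535923810045
narrow/mid +y [450.57 -12.72] 449.2832984015132 -36.284868626619165
mid -y [452.53 -56.21] 448.9704741643025 -79.81352801301512
+y [448.21 -74.19] -97.55017542971838
-y [ 450.4  -115.76] -139.17431199771806
```

Call:
{"api": "move_arm", "payload": {"motion": [[[0.005,-0.014,0],[0,0,-0.009]],[[0.005,-0.014,0.02],[0,0,-0.009]],[[0.005,-0.014,0.04],[0,0,-0.009]],[[0.005,-0.014,0.06],[0,0,-0.009]],[[0.005,-0.014,0.08],[0,0,-0.009]]]}}

```text
t: 17.55
ee_pos: [479.2, -92.1, 82.5]
orientation: [3.141, 0.081, -0.0]
ft_force: [0.3, -0.2, -2.7]
width: 27.6
```

Call:
{"api": "move_arm", "payload": {"motion": [[[0,0,0.03],[0,0,0]],[[0,0,0.06],[0,0,0]],[[0,0,0.08],[0,0,0]],[[0,0,0.1],[0,0,0]],[[0,0,0.1],[0,0,0]]]}}

```text
t: 18.18
ee_pos: [479.2, -92.0, 67.5]
orientation: [-3.14, -0.081, 0.001]
ft_force: [0.4, -0.1, -2.4]
width: 27.9
```

Run:
```python
from h import *
np.set_printoptions(precision=2,suppress=True)
o=ctrl.get_obs(); im=wristRT(ctrl.get_image('wrist'),o); save(im['pixels'],'w_ins1'); np.save('w_ins1.npy',im,allow_pickle=True)
print(o['ee_pos'],o['orientation'],o['ft_force'],o['moment'],o['width'])
cv2.imwrite('pics/w_ins1_z.png',cv2.resize(cv2.imread('pics/w_ins1.png')[60:310,160:380],None,fx=3,fy=2.4,interpolation=2))
```

```text
[479.15 -92.    67.5 ] [-3.14 -0.08  0.  ] [ 0.4  -0.15 -2.39] [-0.05  0.05  0.03] 27.90717005559595
```

View pics/w_ins1_z.png

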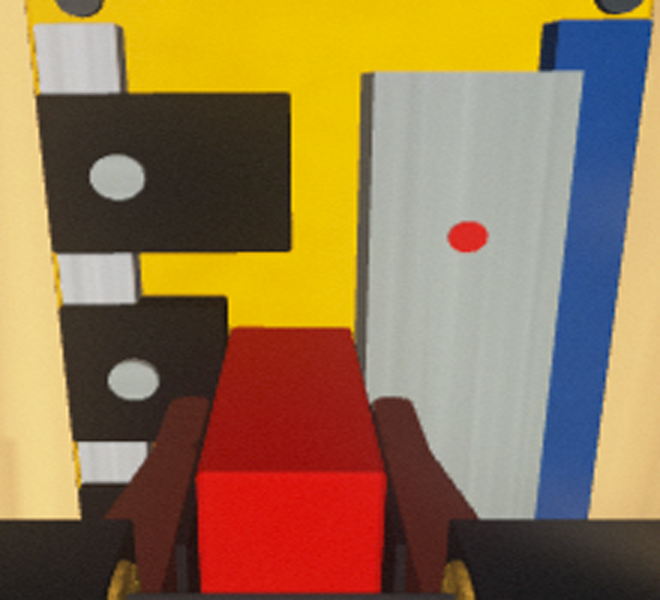

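Run:
```python
from h import *
np.set_printoptions(precision=2,suppress=True)
im=np.load('w_ins1.npy',allow_pickle=True).item(); p=im['pixels'].astype(int)
red=(p[...,0]>90)&(p[...,1]<60)
for r in range(194,202):
    c=np.where(red[r,200:320])[0]+200; print(r,len(c),c.min() if len(c) else 0,c.max() if len(c) else 0)
print([(r,p[r,215].sum()) for r in range(178,190)])
print([(c,p[190,c].sum()) for c in range(230,242)],[(c,p[190,c].sum()) for c in range(272,288)])
```

```text
194 0 0 0
195 0 0 0
196 0 0 0
197 38 238 275
198 40 237 276
199 40 237 276
200 41 236 276
201 41 236 276
[(178, np.int64(424)), (179, np.int64(426)), (180, np.int64(425)), (181, np.int64(422)), (182, np.int64(388)), (183, np.int64(220)), (184, np.int64(116)), (185, np.int64(109)), (186, np.int64(103)), (187, np.int64(110)), (188, np.int64(118)), (189, np.int64(114))]
[(230, np.int64(118)), (231, np.int64(119)), (232, np.int64(123)), (233, np.int64(113)), (234, np.int64(98)), (235, np.int64(84)), (236, np.int64(416)), (237, np.int64(424)), (238, np.int64(425)), (239, np.int64(426)), (240, np.int64(425)), (241, np.int64(427))] [(272, np.int64(438)), (273, np.int64(432)), (274, np.int64(431)), (275, np.int64(437)), (276, np.int64(432)), (277, np.int64(446)), (278, np.int64(358)), (279, np.int64(243)), (280, np.int64(250)), (281, np.int64(253)), (282, np.int64(376)), (283, np.int64(512)), (284, np.int64(519)), (285, np.int64(521)), (286, np.int64(520)), (287, np.int64(530))]
```

Run:
```python
from h import *
im=np.load('w_ins1.npy',allow_pickle=True).item()
a=np.radians(3);ex=np.array([np.cos(a),np.sin(a)]);ey=np.array([-np.sin(a),np.cos(a)])
for n,uv,z in [('sp L',(236.6,196.6),27.4),('sp R',(276.9,196.6),27.4),('stop face',(235.6,190),10),('stop +y',(215,182.7),10),('prof bottom',(278.2,190),10),('proftop',(282,190),45)]:
    P=onplane(im,uv,z)[:2]; print(n,P.round(1),(P@ex).round(2),(P@ey).round(2))
```

```text
sp L [464.2 -77.4] 459.54 -101.61
sp R [492.2 -76. ] 487.59 -101.61
stop face [462.4 -78.1] 457.66 -102.22
stop +y [446.9 -73.2] 442.42 -96.52
prof bottom [494.3 -76.5] 489.65 -102.23
proftop [493.6 -65.6] 489.53 -91.3
```

Call:
{"api": "move_arm", "payload": {"motion": [[[0,-0.008,0],[0,0,0]],[[0,-0.008,0.03],[0,0,0]],[[0,-0.008,0.06],[0,0,0]],[[0,-0.008,0.085],[0,0,0]],[[0,-0.008,0.1],[0,0,0]]]}}

```text
t: 18.85
ee_pos: [479.1, -90.8, 52.3]
orientation: [-3.14, -0.081, 0.001]
ft_force: [0.3, -0.4, -2.5]
width: 27.8
```

Call:
{"api": "move_arm", "payload": {"motion": [[[0,0,0.005],[0,0,0]],[[0,0,0.01],[0,0,0]],[[0,0,0.015],[0,0,0]],[[0,0,0.018],[0,0,0]],[[0,0,0.018],[0,0,0]]]}}

```text
t: 19.48
ee_pos: [479.3, -90.8, 50.2]
orientation: [3.14, 0.081, 0.0]
ft_force: [0.6, -0.0, -0.1]
width: 27.6
```

Run:
```python
from h import *
np.set_printoptions(precision=2,suppress=True)
o=ctrl.get_obs(); im=wristRT(ctrl.get_image('wrist'),o); save(im['pixels'],'w_ins2'); np.save('w_ins2.npy',im,allow_pickle=True)
print(o['ee_pos'],o['orientation'],o['ft_force'],o['moment'],o['width'])
cv2.imwrite('pics/w_ins2_z.png',cv2.resize(cv2.imread('pics/w_ins2.png')[60:310,160:380],None,fx=3,fy=2.4,interpolation=2))
```

```text
[479.29 -90.85  50.19] [3.14 0.08 0.  ] [ 0.59 -0.02 -0.15] [-0.03  0.22 -0.  ] 27.58685166027001
```

View pics/w_ins2_z.png

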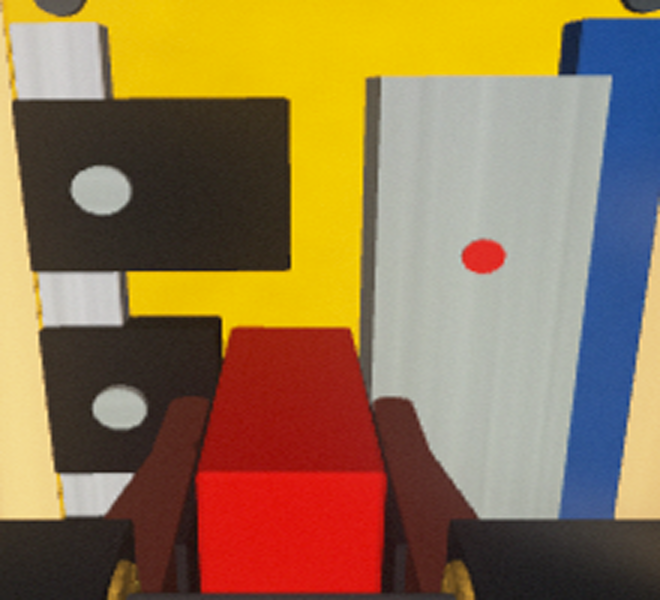

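Seated: the weight is carried by the plate and z matches. Now pressing +x onto the profile.

Call:
{"api": "move_arm", "payload": {"motion": [[[0.003,0,0.002],[0,0,0]],[[0.006,0,0.002],[0,0,0]],[[0.009,0,0.002],[0,0,0]],[[0.012,0,0.002],[0,0,0]],[[0.014,0,0.002],[0,0,0]]]}}

```text
t: 20.15
ee_pos: [479.5, -90.8, 50.2]
orientation: [-3.14, -0.082, 0.006]
ft_force: [-7.7, -2.4, 12.9]
width: 27.8
```

Call:
{"api": "move_arm", "payload": {"motion": [[[0.003,0,0],[0,0,0]],[[0.006,0,0],[0,0,0]],[[0.009,0,0],[0,0,0]],[[0.01,0,0],[0,0,0]],[[0.01,0,0],[0,0,0]]]}}

```text
t: 20.78
ee_pos: [479.6, -90.7, 50.2]
orientation: [-3.14, -0.082, 0.01]
ft_force: [-11.3, -3.6, 17.9]
width: 27.8
```

Run:
```python
from h import *
np.set_printoptions(precision=3,suppress=True)
o=ctrl.get_obs(); print(o['ee_pos'],Ro.from_rotvec(o['orientation']).as_matrix(),o['ft_force'],o['moment'],o['width'])
```

```text
[479.627 -90.744  50.171] [[ 0.999  0.052 -0.006]
 [ 0.052 -0.999  0.   ]
 [-0.006 -0.001 -1.   ]] [-11.287  -3.634  17.855] [-0.811  2.385 -0.038] 27.834078008482127
```

Run:
```python
from h import *
o=ctrl.get_obs(); im=wristRT(ctrl.get_image('wrist'),o); save(im['pixels'],'w_p1'); np.save('w_p1.npy',im,allow_pickle=True)
cv2.imwrite('pics/w_p1_z.png',cv2.resize(cv2.imread('pics/w_p1.png')[170:270,220:310],None,fx=7,fy=5.5,interpolation=2))
```

```text
(no output)
```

View pics/w_p1_z.png

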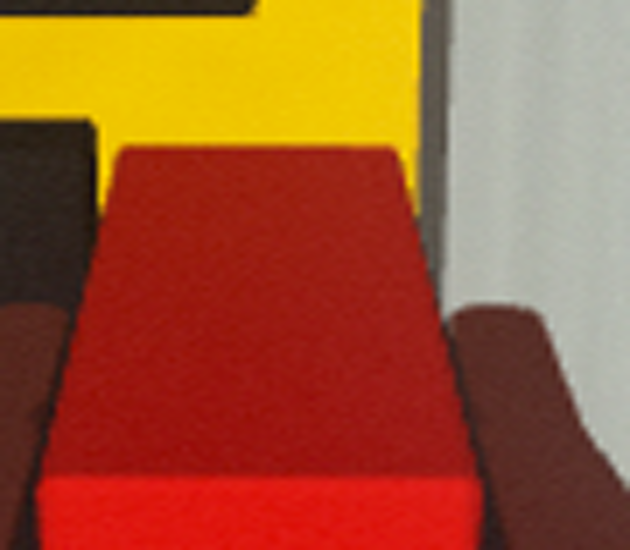

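The spacer is held by friction on the plate: 18 N up, with about 2 mm still open to the profile. I'll unload it vertically while keeping x.

Call:
{"api": "move_arm", "payload": {"motion": [[[0,0,-0.003],[0,0,0]],[[0,0,-0.006],[0,0,0]],[[0,0,-0.009],[0,0,0]],[[0,0,-0.01],[0,0,0]],[[0,0,-0.01],[0,0,0]]]}}

```text
t: 21.45
ee_pos: [481.5, -90.6, 50.6]
orientation: [-3.14, -0.082, 0.004]
ft_force: [-5.2, -2.7, -3.3]
width: 27.8
```

Run:
```python
from h import *
np.set_printoptions(precision=3,suppress=True)
o=ctrl.get_obs(); print(o['ee_pos'],o['orientation'],o['ft_force'],o['moment'],o['width'])
```

```text
[481.51  -90.574  50.596] [-3.14  -0.082  0.004] [-5.182 -2.696 -3.272] [-0.69   1.049  0.058] 27.756238792581787
```

Call:
{"api": "move_arm", "payload": {"motion": [[[0,0,0.002],[0,0,0]],[[0,0,0.004],[0,0,0]],[[0.003,0,0.004],[0,0,0]],[[0.006,0,0.004],[0,0,0]],[[0.008,0,0.004],[0,0,0]]]}}

```text
t: 22.08
ee_pos: [481.5, -90.5, 50.2]
orientation: [-3.14, -0.082, 0.008]
ft_force: [-10.3, -5.0, 5.6]
width: 28.0
```

Call:
{"api": "move_arm", "payload": {"motion": [[[0,0,0],[0,0,0]],[[0,0,0],[0,0,0]],[[0,0,0],[0,0,0]],[[0,0,0],[0,0,0]],[[0,0,0],[0,0,0]]]}}

```text
t: 22.7
ee_pos: [481.5, -90.5, 50.2]
orientation: [-3.14, -0.082, 0.008]
ft_force: [-9.3, -4.8, 4.3]
width: 27.8
```

Run:
```python
from h import *
np.set_printoptions(precision=3,suppress=True)
o=ctrl.get_obs(); print(o['ee_pos'],o['orientation'],o['ft_force'],o['moment'],o['width'])
im=wristRT(ctrl.get_image('wrist'),o); save(im['pixels'],'w_p2'); np.save('w_p2.npy',im,allow_pickle=True)
cv2.imwrite('pics/w_p2_z.png',cv2.resize(cv2.imread('pics/w_p2.png')[60:310,160:380],None,fx=3,fy=2.4,interpolation=2))
```

```text
[481.504 -90.511  50.237] [-3.14  -0.082  0.008] [-9.275 -4.833  4.31 ] [-0.796  1.765  0.087] 27.77565720210246
```

View pics/w_p2_z.png

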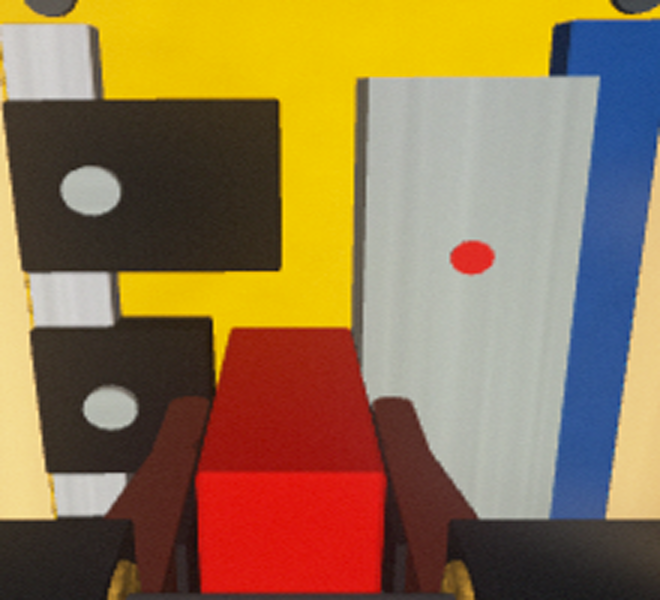

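Run:
```python
from h import *
np.set_printoptions(precision=2,suppress=True)
im=np.load('w_p2.npy',allow_pickle=True).item(); p=im['pixels'].astype(int)
red=(p[...,0]>90)&(p[...,1]<60)
for r in range(195,201):
    c=np.where(red[r,200:320])[0]+200; print(r,len(c),c.min() if len(c) else 0,c.max() if len(c) else 0)
print([(r,p[r,215].sum()) for r in range(186,198)])
a=np.radians(3);ex=np.array([np.cos(a),np.sin(a)]);ey=np.array([-np.sin(a),np.cos(a)])
for n,uv,z in [('sp +y',(256,196.6),10.2),('stop +y',(215,192.3),10),('mid -y',(220,172.5),24),('mid +y',(220,101.5),10)]:
    P=onplane(im,uv,z)[:2]; print(n,P.round(1),(P@ex).round(2),(P@ey).round(2))
```

```text
195 0 0 0
196 0 0 0
197 38 238 275
198 40 237 276
199 40 237 276
200 41 237 277
[(186, np.int64(432)), (187, np.int64(432)), (188, np.int64(433)), (189, np.int64(431)), (190, np.int64(432)), (191, np.int64(343)), (192, np.int64(160)), (193, np.int64(113)), (194, np.int64(105)), (195, np.int64(100)), (196, np.int64(101)), (197, np.int64(124))]
sp +y [479.9 -75.2] 475.28 -100.2
stop +y [451.3 -73.7] 446.82 -97.18
mid -y [456.2 -55.7] 452.61 -79.53
mid +y [453.8 -12.9] 452.47 -36.65
```

Call:
{"api": "move_arm", "payload": {"motion": [[[0.002,0.002,0],[0,0,0]],[[0.004,0.004,0],[0,0,0]],[[0.006,0.006,-0.001],[0,0,0]],[[0.008,0.007,-0.001],[0,0,0]],[[0.008,0.007,-0.001],[0,0,0]]]}}

```text
t: 23.38
ee_pos: [481.6, -90.6, 50.3]
orientation: [-3.139, -0.082, 0.012]
ft_force: [-11.9, 2.3, 8.5]
width: 28.2
```

Call:
{"api": "move_arm", "payload": {"motion": [[[0,0,0],[0,0,0]],[[0,0,0],[0,0,0]],[[0,0,0],[0,0,0]],[[0,0,0],[0,0,0]],[[0,0,0],[0,0,0]]]}}

```text
t: 24.0
ee_pos: [481.6, -90.7, 50.3]
orientation: [-3.139, -0.082, 0.011]
ft_force: [-11.9, 0.5, 7.5]
width: 28.0
```

Run:
```python
from h import *
np.set_printoptions(precision=3,suppress=True)
o=ctrl.get_obs(); print(o['ee_pos'],o['orientation'],o['ft_force'],o['moment'],o['width'])
im=wristRT(ctrl.get_image('wrist'),o); save(im['pixels'],'w_p3'); np.save('w_p3.npy',im,allow_pickle=True)
p=im['pixels'].astype(int)
a=np.radians(3);ex=np.array([np.cos(a),np.sin(a)])
for r in (90,110,150,200,230):
    q=p[r,320:390]; b=np.where((q[:,2]-q[:,0]>60))[0]; print(r,b[:1]+320)
i=ctrl.get_image('side'); save(i['pixels'],'s_p3'); j=ctrl.get_image('scene'); save(j['pixels'],'c_p3')
A=cv2.resize(cv2.imread('pics/s_p3.png')[130:240,240:350],None,fx=4,fy=5,interpolation=2); B=cv2.resize(cv2.imread('pics/c_p3.png')[160:230,180:290],None,fx=3.2,fy=5,interpolation=2); B=cv2.copyMakeBorder(B,0,A.shape[0]-B.shape[0],0,0,0)
cv2.imwrite('pics/both_p3.png',np.hstack([A,B]))
for c in('side','scene'):
    for n in ('profile_left','profile_right','spacer_red_mid'):
        print(c,n,[(np.array(d['location']).round(1),round(d['p'],2)) for d in ctrl.pinpoint(c,n)][:2])
```

```text
[481.609 -90.655  50.27 ] [-3.139 -0.082  0.011] [-11.927   0.513   7.511] [0.141 2.128 0.189] 27.981992738140306
90 [349]
110 [358]
150 [355]
200 [350]
230 [347]
side profile_left [(array([530.7,  -3.5,  25.1]), 0.91)]
side profile_right [(array([ 540. , -182.4,   28.1]), 0.66)]
side spacer_red_mid [(array([371.3, 346.8,  42.6]), 0.91), (array([479.8, -96. ,  52.3]), 0.6)]
scene profile_left [(array([530.6,   0.7,  31. ]), 0.58)]
scene profile_right [(array([ 540.6, -181.6,   26.1]), 0.83), (array([473.3, 256.4,  47.8]), 0.33)]
scene spacer_red_mid [(array([569.7, 313.6,  40.5]), 0.84), (array([483.6, -93.2,  49.4]), 0.63)]
```

View pics/both_p3.png

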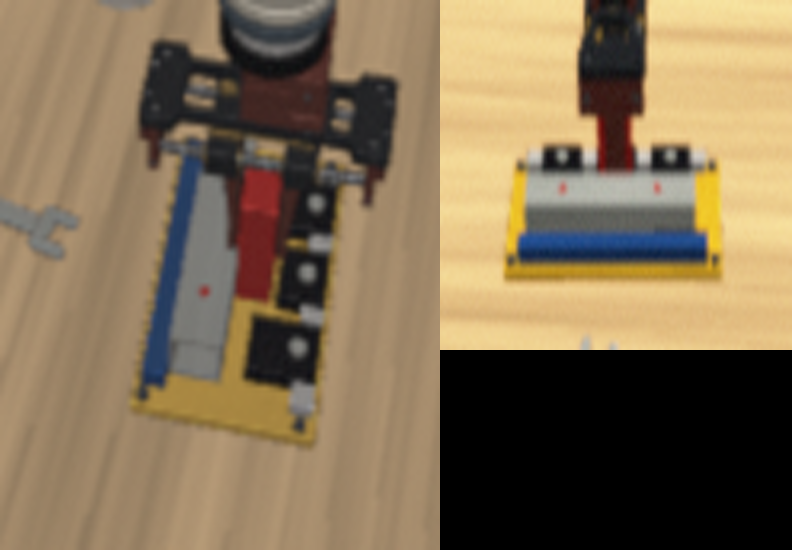

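View pics/w_p3.png

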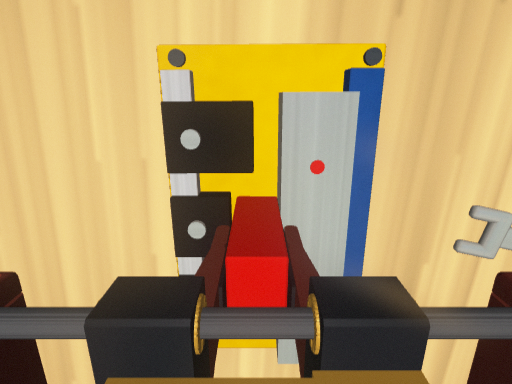

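Call:
{"api": "move_arm", "payload": {"motion": [[[0,0,-0.002],[0,0,0]],[[0.002,0,-0.002],[0,0,0]],[[0.004,0,-0.002],[0,0,0]],[[0.005,0,-0.002],[0,0,0]],[[0.005,0,-0.002],[0,0,0]]]}}

```text
t: 25.08
ee_pos: [481.6, -90.6, 50.3]
orientation: [-3.139, -0.082, 0.014]
ft_force: [-12.9, -0.0, 6.9]
width: 27.6
```

Call:
{"api": "move_arm", "payload": {"motion": [[[0,0,0],[0,0,0]],[[0,0,0],[0,0,0]],[[0,0,0],[0,0,0]],[[0,0,0],[0,0,0]],[[0,0,0],[0,0,0]]]}}

```text
t: 25.7
ee_pos: [481.6, -90.6, 50.3]
orientation: [-3.139, -0.082, 0.014]
ft_force: [-13.0, 0.4, 6.2]
width: 27.4
```

Run:
```python
from h import *
np.set_printoptions(precision=3,suppress=True)
o=ctrl.get_obs(); print(o['ee_pos'],o['orientation'],o['ft_force'],o['moment'],o['width'])
im=wristRT(ctrl.get_image('wrist'),o); save(im['pixels'],'w_p4')
cv2.imwrite('pics/w_p4_z.png',cv2.resize(cv2.imread('pics/w_p4.png')[60:310,160:400],None,fx=2.8,fy=2.4,interpolation=2))
```

```text
[481.635 -90.644  50.308] [-3.139 -0.082  0.014] [-12.996   0.404   6.247] [-0.006  2.391  0.199] 27.4337659117201
```

View pics/w_p4_z.png

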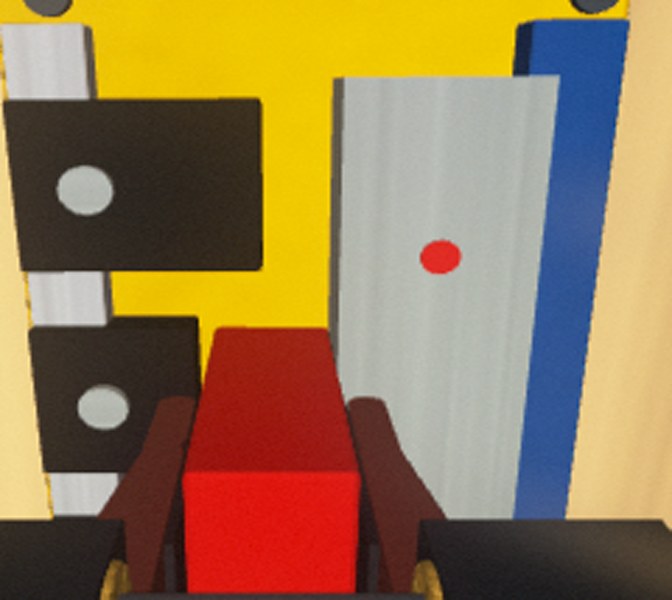

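The state is steady: 13 N against the profile, the spacer seated and centred, and the profile touching the fence. Handing in.

Run:
```python
from h import *
print(ctrl.close_job())
```

```text
the job is handed in; nothing more can be done
None
```

The job is done and handed in at about 26 s of the 64 s allowed. No verdict came back.

- **Profile:** I pushed it against the fence with both open fingers until they met a hard stop. In the wrist image its back face then matched the fence face within about 0.7 mm at both ends. The last side and scene pictures again put both ends at about x = 530.6 (+y end) and 540.3 mm (−y end), in line with the fence.
- **Spacer:** I took the red spacer from the rack and lowered it into the gap at the middle stop, which is the wide one, without touching the two tighter stops.
    - It is centred on the stop within about 0.5 mm.
    - The tool height matches its base being on the plate, and the plate carries its weight.
- **Final press:** The spacer is still gripped, with the opening reading 27.4 mm and the tool leaning about 0.5°. The wrist reads 13 N along the push direction, 6 N upward from the plate and almost nothing sideways.

**What went wrong or disagreed:**
- **First press:** it stuck on plate friction, with 18 N upward and about 2 mm still open to the profile. I eased the tool up by about 0.4 mm, moved in to contact and lowered the spacer again.
- **Force on the profile:** plate friction probably takes part of the 13 N. I expect about 10 N on the profile, but I couldn't measure it directly.
- **Fixture x position:** camera and arm contact differed by about 2 mm, so I placed the spacer by its position relative to the stop and profile in the same image.

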